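# Drive the stuck plug out of a brass lamp coupling

## Task

Take the yellow-handled steel drift from the wooden rack and use it to push the stuck ivory plug down and out of the brass lamp coupling, so that the plug drops onto the red felt in the stand below. Then hang the drift back in the rack by its collar, upright, and let go. Leave the blue-handled presser and the other things on the desk where they are.

Things in the scene. Friction and masses are not known exactly. Their poses are not given: they have to be found in the camera images.
- bore_mouth (a point): centre of the upper mouth of the bore in the brass lamp coupling, 140 mm above the desk; z is up, along the bore; x and y are the stand's own axes. The coupling is an upright brass tube, 60 mm outside, bore 32 mm, 45 mm long (95 to 140 mm above the desk), with two short gooseneck stubs along its y (reaching 92 mm from the axis, at most 130 mm above the desk). Two sprung steel shoes inside the bore, along its x, grip the plug and leave a 26 mm gap once it is gone.
- stand: fixed support stand that carries the coupling: 130 x 130 mm base plate, two grey cheeks along its y sides, red felt floor 8 mm above the desk with low kerbs. Origin: on the desk, straight below the bore's axis; z up. Open below the coupling: the 87 mm from felt to coupling take the fallen plug. Its place and yaw vary, and it may be left or right of the rack.
- plug_center (a point): centre of the stuck plug: ivory nylon cylinder, 30 mm diameter, 60 mm long, about 60 g; z along its length. At the start it sits in the bore with its flat top 5 mm below the mouth, standing 20 mm out underneath. It is held by friction and takes about 10 to 20 N of steady push from above; it comes free after being pushed down about 35 mm (drift tip some 35 to 45 mm below the mouth), and drops.
- drift_handle (a point): centre of the handle of the drift (loose, 220 g): round yellow handle 24 mm diameter, 65 mm long, upright, to be gripped from above; the point lies half-way up it. z up along the drift. Straight below: the steel collar (40 mm diameter, 8 mm thick, top face 32.5 mm and underside 40.5 mm below this point), then the steel rod, 16 mm diameter, 70 mm long. Hangs at the start by its collar in one of the rack's two slots, upright, point 140 mm above the desk.
- drift_tip (a point): flat lower end of the drift's rod, on its axis, 110.5 mm below the handle's centre; z up along the drift.
- rack: fixed wooden fork rack, 220 mm wide (y), top board 86 to 100 mm above the desk. Origin: on the desk under the middle of the rack; z up; its two slots are at y = +55 and -55 mm, x = 0, each 26 mm wide in y and open towards -x (its board reaches from x = -34 to +40 mm, each slot is closed at x = +22 mm). A tool hangs with its rod in a slot and its collar resting on the board. Its place and yaw vary.
- slot_a (a point): middle of the rack's +y slot, at the top face of the board (100 mm above the desk), where the underside of a hanging tool's collar rests; axes as the rack's.
- slot_b (a point): the same for the rack's -y slot.
- presser_handle (a point): centre of the handle of the presser, which hangs in the other slot: the same collar and size, but blue handle and a 42 mm black rubber foot, too wide for the bore. Not to be moved.
- finial: brass finial, 44 mm wide, 70 mm tall, standing in front of the stand, origin under its centre. Bystander.
- collar: steel ring, 64 mm wide, 18 mm high, lying in front of the rack. Bystander.
- mug: white mug, 80 mm wide, 90 mm tall. Bystander.
- driver: red-handled screwdriver lying on the desk. Bystander.
- bulb: white lamp bulb standing on its cap, 90 mm wide, 130 mm tall. Bystander.
- toycar: red and blue toy car, 70 mm long, 52 mm tall. Bystander.

How it is judged:
On the way, in this order (a step that is already met when the one before it is completed fails the run):
1. the drift's tip is in the mouth of the bore (10 mm or more below it), with the plug still in the bore (z of drift_tip in the frame of bore_mouth below -0.01 m and horizontal distance between drift_tip and bore_mouth below 0.012 m and z of plug_center in the frame of stand above 0.068 m), for 0.05 s.
2. the plug is out of the bore, with the drift's tip still in the bore (z of plug_center in the frame of stand below 0.058 m and z of drift_tip in the frame of bore_mouth below -0.015 m and horizontal distance between drift_tip and bore_mouth below 0.012 m), for 0.05 s.
At the end, for the whole second after the job is handed in: The plug is at rest in the stand below the coupling (centre under 58 mm above the desk, within 60 mm of the bore axis); the drift hangs at rest in either rack slot: rod within 12 mm of the slot's middle line, height within 6 mm of collar-on-board, upright within 0.15 rad (z of plug_center in the frame of stand below 0.058 m and horizontal distance between plug_center and stand below 0.06 m and linear speed of each of plug, drift below 0.03 m/s and z of drift_tip in the frame of rack between 0.024 and 0.037 m and x of drift_tip in the frame of rack between -0.028 and 0.024 m and (y of drift_tip in the frame of slot_a between -0.012 and 0.012 m or y of drift_tip in the frame of slot_b between -0.012 and 0.012 m) and angle between drift_tip's own z axis and vertical below 0.15 rad); the robot touches nothing.
It fails at once if the presser is moved by more than 30 mm (distance of presser_handle from where it was at the start of the episode above 0.03 m).
It fails at once if another thing on the desk is moved by more than 40 mm (distance of any of finial, collar, mug, driver, bulb, toycar from where it was at the start of the episode above 0.04 m).
It also fails if it takes over 58 s, if anything falls off the work surface, if the arm or the gripper's body presses on something with over 40 N, if the wrist force passes 120 N, or if a joint passes its speed limit or range.

## Robot

A 6-joint arm with a two-finger parallel gripper is mounted at the origin on the work surface. World frame = base frame: x ahead of the robot, y to its left, z up, the work surface at z = 0. Lengths are in m, angles in rad, forces in N, time in s.
With the tool pointing down it reaches from about 0.375 to 0.925 m from the base axis. Payload 5.7 kg.
Tool frame: the origin (TCP) lies on the centre line of the jaws, within the pads' length; the fingertips stand 17 mm ahead of it and the grasp point (between the pads) lies 2 mm behind it; z points along the fingers, y is the line along which they close (so a half turn about z gives the same grasp; the last joint's range is limited). The gripper opens to 85 mm and grips with 20 to 120 N. Pads are 22 mm wide; open, the fingers measure 114 mm over their backs; the gripper's body (76 mm by 85 mm) begins 54 mm behind the grasp point. The pads swing forward as they close: fully open they stand 13 mm farther back than shut.
Start: joints at [-1.435, 0.359, 1.51, -0, 1.272, -0.115], TCP at [0.149, -0.581, 0.21] pointing down, gripper open.
Joint ranges: [-2.97, 2.97], [-1.01, 2.36], [0.21, 2.38], [-0.96, 4.11], [0.2, 2.71], [-2.98, 2.98]. Speed limits (rad/s): [2.39, 2.39, 3.14, 3.14, 3.14, 3.14].

## Interface

Orientations are given as a unit quaternion [x, y, z, w].
In Python, from plant import env gives the robot as it stands. The module is installed in compiled form; this text tells all that it offers.
- The arm moves only by the tool play_rows, never from a script. Its argument "targets" is a list of rows, each a list of 3 entries, a list of its own where there are three numbers: the closure, from -1 (fully open) to 1 (shut), so that 0 is half open, then the shift along the tool's x, y, z each as a share of 0.02 m, from -1 to 1, then the turn, a rotation vector about the tool's x, y, z each as a share of 0.12 rad, from -1 to 1. A call has 1 to 12 rows; each row shifts and turns the commanded pose from where the row before left it, along the tool's axes as they then stand; what a row does not reach is not made up. A row lasts 1/10 s, in which the tool goes at most 50 mm and 8.59 degrees, less where a joint would pass 70% of its speed; a pose out of reach is approached as far as the arm can. A call with a number of a shift or a turn outside -1 to 1 is refused whole. A call with a gripper value outside its range is refused whole. The fingers move at their own pace and stop on an object; "newtons" is the grip in N (left out, the last holds). Time passes only in rows, so rows that do not move let the fingers close. It gives the time, the measured TCP pose, the force, the opening and the grip force at its end, in the units of the state.
- env.read_state(): the state, without advancing time (a new reading comes with each control period).
- env.camera(name): name is "side" or "top"; returns a dict with "frame" (480x640x3 uint8, red, green, blue), "fovy" (degrees; the focal length in pixels is half the picture's height over the tangent of half this angle, whatever the lens; pixels are square), "cx", "cy" (the principal point, pixels), "R" (3x3) and "t" (3): a world point X has camera coordinates R X + t. Camera axes: x right, y down, z forward; pixel columns grow to the right and rows downward; lengths in m; the calibration is good to about 2 mm. A picture is of the moment at which its call begins. There is no depth.
- env.hand_in(): hands the job in; it is judged then, once.
The state is a dict: "time_s": time; "q": joint angles; "dq": joint speeds; "joint_torque": joint torques, N m; "tool_pos": TCP position; "orientation": TCP orientation; "ft_force": force on the tool from outside, world axes, zero at the start; "torque": the same for the moment, N m; "finger_gap": opening from 0.0 (shut) to 1.0 (fully open); "grip_force": force on a finger pad.
Only numpy, scipy, OpenCV 4.12 (cv2) and the standard library are available. Lean on these libraries where they do the work, as an engineer would, in place of code of your own. Each camera call takes 0.05 s, during which the arm holds its last target. There are 200 camera calls.

## Working session

There is one attempt and no reset: what is moved stays moved. The work goes in short steps, Python scripts to look and compute and a tool call to move; the robot and the scene stay as the last step left them, time stands still between calls to the robot, and variables do not carry over. Pictures are saved under pics/ and viewed, at most 10 in all, crops included, and the job is handed in when it is done.

Besides the shell and the picture viewer there is one more tool, called as name([rows], argument=value, ...), one row to a line, values as JSON. play_rows: Moves the arm, as the interface text tells. Shift numbers are shares of 0.02 m and turn numbers shares of 0.12 rad, none past 1 either way. Its arguments: {"type":"object","properties":{"targets":{"type":"array"},"newtons":{"type":"number"}},"required":["targets"]}

```bash
mkdir -p pics; cat > h.py <<'E'
import numpy as np, cv2, pickle
from plant import env
def snap(n,tag):
    c=env.camera(n); pickle.dump(c,open(f'pics/{tag}.pkl','wb'))
    cv2.imwrite(f'pics/{tag}.png',c['frame'][:,:,::-1]); return c
def load(tag): return pickle.load(open(f'pics/{tag}.pkl','rb'))
def f(c): return 240/np.tan(np.radians(c['fovy'])/2)
def at(c,u,v,z):
    d=c['R'].T@np.array([(u-c['cx'])/f(c),(v-c['cy'])/f(c),1]); o=-c['R'].T@c['t']
    return o+d*(z-o[2])/d[2]
def proj(c,X):
    p=c['R']@np.array(X)+c['t']; return f(c)*p[:2]/p[2]+[c['cx'],c['cy']]
E
python3 - <<'E'
from h import *
for n in('top','side'):
    c=snap(n,n+'0'); print(n,c['fovy'],-c['R'].T@c['t'],c['R'][2])
s=env.read_state();print(s['tool_pos'],s['orientation'],s['time_s'],s['finger_gap'])
E
```

```text
top 54.60104501798506 [0.47904592 0.00938367 0.86082433] [ 0.14145001 -0.01881948 -0.9897665 ]
side 49.81510349576463 [0.09931588 0.59313408 0.64286618] [ 0.515388   -0.6401115  -0.56976528]
[ 0.14880084 -0.5805781   0.20973383] [ 9.92147208e-01  1.25072808e-01 -8.86954540e-06 -8.42384037e-04] 0.1 0.9982318369398986
```

View pics/top0.png

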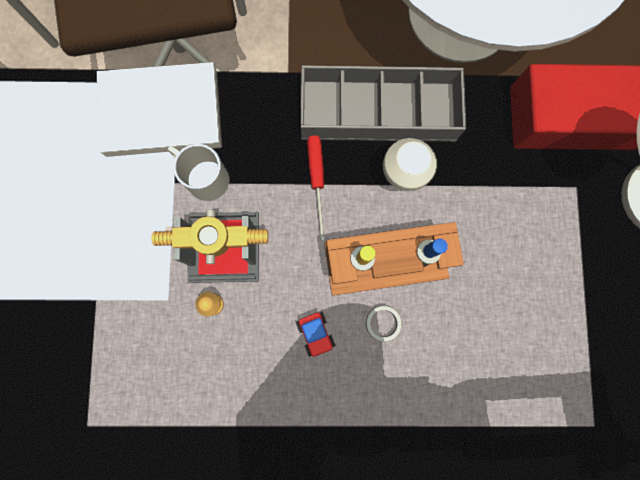

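View pics/side0.png

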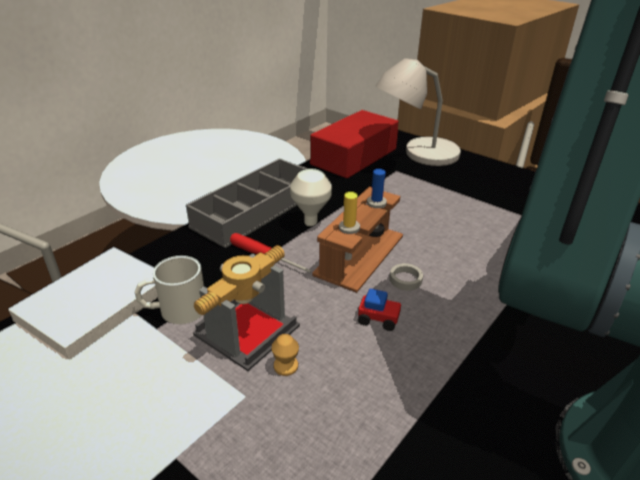

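```bash
python3 - <<'E'
from h import *
a=cv2.imread('pics/top0.png')
def cr(x,y,w,h,k): return cv2.resize(a[y:y+h,x:x+w],None,fx=k,fy=k,interpolation=cv2.INTER_CUBIC)
cv2.imwrite('pics/c1.png',np.vstack([cr(140,195,160,60,5)[:,:800],cr(320,215,160,60,5)]))
a=cv2.imread('pics/side0.png')
cv2.imwrite('pics/c2.png',np.hstack([cr(190,240,100,120,4),cr(310,160,100,120,4)]))
E
```

```text
(no output)
```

View pics/c1.png

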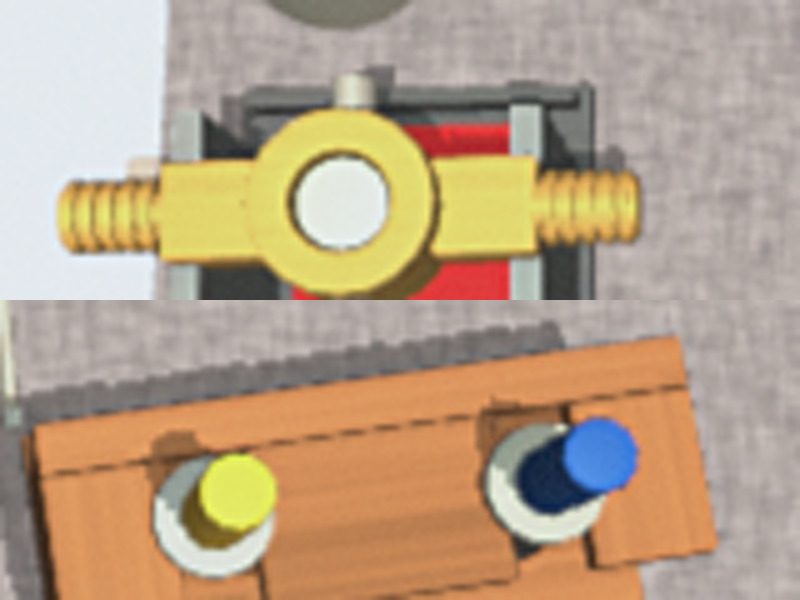

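View pics/c2.png

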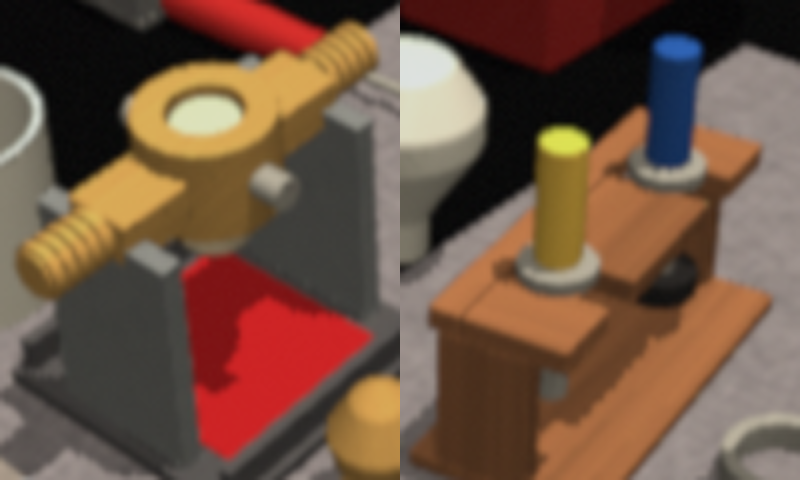

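```bash
python3 - <<'E'
from h import *
t=load('top0');s=load('side0')
T=lambda x,y,ox,oy,z:at(t,(x+.5)/5-.5+ox,(y+.5)/5-.5+oy,z)[:2].round(4)
S=lambda x,y,ox,oy,z:at(s,(x+.5)/4-.5+ox,(y+.5)/4-.5+oy,z)[:2].round(4)
print('bore',T(343.5,201.5,140,195,.14),T(341,202,140,195,.135),S(204,109.5,190,240,.14),S(204,114,190,240,.135))
print('yel',T(238,192,320,215,.1725),T(213,216,320,215,.108),S(164,142,310,160,.1725),S(158,265,310,160,.108))
print('blu',T(601,155,320,215,.1725),T(545,182,320,215,.108),S(277,48,310,160,.1725),S(268,162,310,160,.108))
a=T(57,215,140,195,.115);b=T(640,208,140,195,.115);print('stubs',a,b)
r1=T(35,125,320,215,.1);r2=T(680,37,320,215,.1);r3=T(718,248,320,215,.1);print('rack',r1,r2,r3)
q=env.read_state();from scipy.spatial.transform import Rotation as R
print(R.from_quat(q['orientation']).as_matrix().round(3))
E
```

```text
bore [0.5978 0.1701] [0.5985 0.172 ] [0.5967 0.1723] [0.5996 0.1701]
yel [ 0.567  -0.0748] [ 0.5673 -0.0744] [ 0.5658 -0.0744] [ 0.5637 -0.0717]
blu [ 0.5791 -0.1843] [ 0.5794 -0.1836] [ 0.5779 -0.1839] [ 0.5774 -0.1838]
stubs [0.5967 0.2675] [0.6006 0.0798]
rack [ 0.5982 -0.0164] [ 0.6298 -0.2325] [ 0.5588 -0.2426]
[[ 0.969  0.248 -0.   ]
 [ 0.248 -0.969  0.002]
 [ 0.    -0.002 -1.   ]]
```

The top view shows the yellow handle at (368,253), the blue one at (440,246) and the bore at (208,235). The side view agrees to about 2 mm: bore (0.598, 0.171), drift (0.5665, -0.0745), rack yaw about 0.145. I'll move over the drift.

play_rows([
  [-1,[0.88,-0.65,0],[0,0,0]],
  [-1,[0.88,-0.65,0],[0,0,0]],
  [-1,[0.88,-0.65,0],[0,0,0]],
  [-1,[0.88,-0.65,0],[0,0,0]],
  [-1,[0.88,-0.65,0],[0,0,0]],
  [-1,[0.88,-0.65,0],[0,0,0]],
  [-1,[0.88,-0.65,0],[0,0,0]],
  [-1,[0.88,-0.65,0],[0,0,0]],
  [-1,[0.88,-0.65,0],[0,0,0]],
  [-1,[0.88,-0.65,0],[0,0,0]],
  [-1,[0.88,-0.65,0],[0,0,0]],
  [-1,[0.88,-0.65,0],[0,0,0]],
], newtons=60)

```text
time_s: 1.3
tool_pos: [0.3155, -0.3748, 0.2104]
orientation: [0.992, 0.126, 0.0, -0.001]
ft_force: [0.3, -0.8, -0.5]
finger_gap: 1.0
grip_force: 0.0
```

play_rows([
  [-1,[0.88,-0.65,0],[0,0,0]],
  [-1,[0.88,-0.65,0],[0,0,0]],
  [-1,[0.88,-0.65,0],[0,0,0]],
  [-1,[0.88,-0.65,0],[0,0,0]],
  [-1,[0.88,-0.65,0],[0,0,0]],
  [-1,[0.88,-0.65,0],[0,0,0]],
  [-1,[0.88,-0.65,0],[0,0,0]],
  [-1,[0.88,-0.65,0],[0,0,0]],
  [-1,[0.88,-0.65,0],[0,0,0]],
  [-1,[0.88,-0.65,0],[0,0,0]],
  [-1,[0.88,-0.65,0],[0,0,0]],
  [-1,[0,0,0],[0,0,0]],
])

```text
time_s: 2.5
tool_pos: [0.4674, -0.1876, 0.2104]
orientation: [0.992, 0.127, 0.0, -0.001]
ft_force: [-0.0, -0.1, 0.5]
finger_gap: 0.999
grip_force: 0.0
```

play_rows([
  [-1,[0.89,-0.6,0],[0,0,0]],
  [-1,[0.89,-0.6,0],[0,0,0]],
  [-1,[0.89,-0.6,0],[0,0,0]],
  [-1,[0.89,-0.6,0],[0,0,0]],
  [-1,[0.89,-0.6,0],[0,0,0]],
  [-1,[0.89,-0.6,0],[0,0,0]],
  [-1,[0.89,-0.6,0],[0,0,0]],
  [-1,[0,0,0],[0,0,0]],
  [-1,[0,0,0],[0,0,0]],
])

```text
time_s: 3.4
tool_pos: [0.5657, -0.0784, 0.2103]
orientation: [0.992, 0.126, -0.001, -0.0]
ft_force: [0.2, -0.7, 0.0]
finger_gap: 1.001
grip_force: 0.0
```

play_rows([
  [-1,[0.09,-0.18,0.6],[0,0,0]],
  [-1,[0,0,0.7],[0,0,0]],
  [-1,[0,0,0.7],[0,0,0]],
  [-1,[0,0,0.7],[0,0,0]],
  [-1,[0,0,0.6],[0,0,0]],
  [-1,[0,0,0],[0,0,0]],
  [1,[0,0,0],[0,0,0]],
  [1,[0,0,0],[0,0,0]],
  [1,[0,0,0],[0,0,0]],
  [1,[0,0,0],[0,0,0]],
  [1,[0,0,0],[0,0,0]],
  [1,[0,0,0],[0,0,0]],
], newtons=60)

```text
time_s: 4.6
tool_pos: [0.5681, -0.0749, 0.1454]
orientation: [0.992, 0.125, 0.001, 0.0]
ft_force: [-0.7, 1.4, 5.7]
finger_gap: 0.237
grip_force: 58.5
```

play_rows([
  [1,[0,0,-0.4],[0,0,0]],
  [1,[0,0,-0.9],[0,0,0]],
  [1,[0,0,-0.9],[0,0,0]],
  [1,[0,0,-1],[0,0,0]],
  [1,[0,0,-1],[0,0,0]],
  [1,[0,0,-1],[0,0,0]],
  [1,[0,0,-1],[0,0,0]],
  [1,[0,0,-0.6],[0,0,0]],
  [1,[0,0,0],[0,0,0]],
  [1,[0,0,0],[0,0,0]],
])

```text
time_s: 5.6
tool_pos: [0.5671, -0.0748, 0.2799]
orientation: [0.992, 0.125, -0.0, -0.0]
ft_force: [-0.7, 0.5, -2.0]
finger_gap: 0.238
grip_force: 58.9
```

```bash
python3 - <<'E'
from h import *
q=env.read_state();print(q['tool_pos'],q['orientation'],q['finger_gap'])
t=snap('top','top1');s=snap('side','side1')
p=q['tool_pos'];u=proj(s,[p[0],p[1],p[2]-.06]);v=proj(t,[p[0],p[1],p[2]-.06]);print(u,v)
def cr(a,c):
    x,y=max(0,min(540,int(c[0]-50))),max(0,min(360,int(c[1]-60)));print(x,y)
    return cv2.resize(a[y:y+120,x:x+100],None,fx=4,fy=4,interpolation=cv2.INTER_CUBIC)
cv2.imwrite('pics/c3.png',np.hstack([cr(s['frame'],u),cr(t['frame'],v)])[:,:,::-1])
E
```

```text
[ 0.56712165 -0.07475985  0.2798842 ] [ 9.92147214e-01  1.25074793e-01 -3.97616019e-04 -2.11352727e-04] 0.23807509356553333
[351.32278161 171.433833  ] [371.30378694 248.65703797]
301 111
321 188
```

View pics/c3.png

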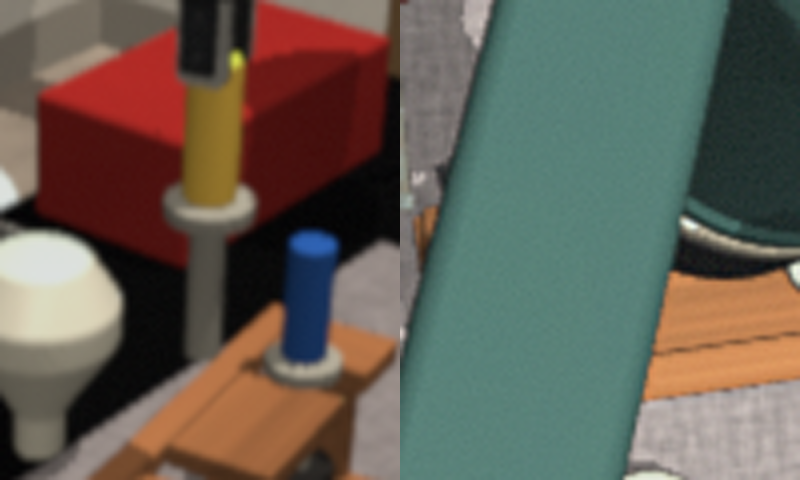

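```bash
python3 - <<'E'
from h import *
s=load('side1')
for z in (.31,.2767,.242,.234,.164): print(z,((proj(s,[.5671,-.0748,z])-[301,111]+.5)*4-.5).round(0))
E
```

```text
0.31 [213.  49.]
0.2767 [209. 124.]
0.242 [205. 198.]
0.234 [204. 214.]
0.164 [197. 353.]
```

play_rows([
  [1,[0.33,-0.82,0],[0,0,0]],
  [1,[0.33,-0.82,0],[0,0,0]],
  [1,[0.33,-0.82,0],[0,0,0]],
  [1,[0.33,-0.82,0],[0,0,0]],
  [1,[0.33,-0.82,0],[0,0,0]],
  [1,[0.33,-0.82,0],[0,0,0]],
  [1,[0.33,-0.82,0],[0,0,0]],
  [1,[0.33,-0.82,0],[0,0,0]],
  [1,[0.33,-0.82,0],[0,0,0]],
  [1,[0.33,-0.82,0],[0,0,0]],
  [1,[0.33,-0.82,0],[0,0,0]],
  [1,[0.33,-0.82,0],[0,0,0]],
])

```text
time_s: 6.9
tool_pos: [0.5955, 0.1367, 0.2803]
orientation: [0.992, 0.125, -0.0, -0.0]
ft_force: [-0.2, -0.6, -1.6]
finger_gap: 0.237
grip_force: 59.0
```

play_rows([
  [1,[0.33,-0.82,0],[0,0,0]],
  [1,[0.33,-0.82,0],[0,0,0]],
  [1,[0,0,0],[0,0,0]],
  [1,[0,0,0],[0,0,0]],
  [1,[0,0,0],[0,0,0]],
])

```text
time_s: 7.4
tool_pos: [0.6, 0.1701, 0.2805]
orientation: [0.992, 0.125, -0.0, 0.0]
ft_force: [-0.1, 1.2, -1.4]
finger_gap: 0.238
grip_force: 59.0
```

```bash
python3 - <<'E'
from h import *
q=env.read_state();print(q['tool_pos'],q['orientation'],q['finger_gap'],q['ft_force'])
s=snap('side','side2')
x,y=190,180
cv2.imwrite('pics/c4.png',cv2.resize(s['frame'][y:y+120,x:x+100],None,fx=5,fy=5,interpolation=cv2.INTER_CUBIC)[:,:,::-1])
for X in([.598,.171,.14],[.598,.171,.164]):print((proj(s,X)-[x,y]+.5)*5-.5)
E
```

```text
[0.59999543 0.17012542 0.28048574] [ 9.92157446e-01  1.24994170e-01 -1.26354912e-04  2.10514942e-04] 0.23807515700167237 [-0.14069362  1.19363723 -1.38584064]
[255.198139   433.48877118]
[249.22702683 372.29433828]
```

View pics/c4.png

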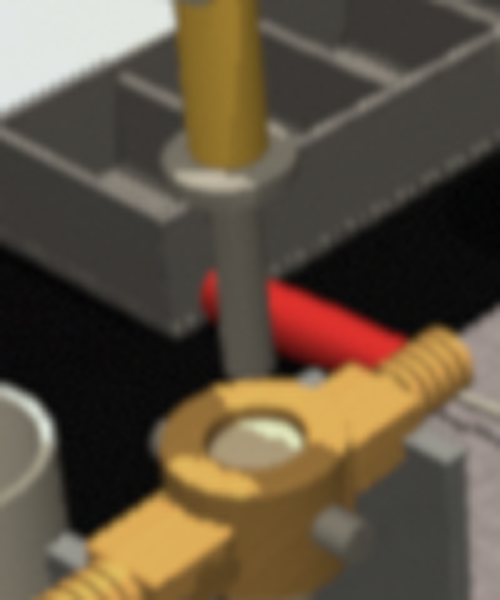

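The tip hangs at crop pixel (249,365), just above the bore mouth at (254,438). It is plumb and within about 3 mm, so I'll nudge it and descend.

play_rows([
  [1,[-0.03,-0.14,0],[0,0,0]],
  [1,[0,0,0.5],[0,0,0]],
  [1,[0,0,0.5],[0,0,0]],
  [1,[0,0,0.4],[0,0,0]],
  [1,[0,0,0.3],[0,0,0]],
  [1,[0,0,0.3],[0,0,0]],
  [1,[0,0,0],[0,0,0]],
], newtons=90)

```text
time_s: 8.15
tool_pos: [0.6002, 0.1732, 0.2419]
orientation: [0.992, 0.125, 0.002, -0.0]
ft_force: [0.2, -0.5, 6.6]
finger_gap: 0.22
grip_force: 89.7
```

play_rows([
  [1,[0,0,0.3],[0,0,0]],
  [1,[0,0,0.3],[0,0,0]],
  [1,[0,0,0.3],[0,0,0]],
  [1,[0,0,0.3],[0,0,0]],
  [1,[0,0,0.3],[0,0,0]],
  [1,[0,0,0.3],[0,0,0]],
  [1,[0,0,0],[0,0,0]],
  [1,[0,0,0],[0,0,0]],
])

```text
time_s: 8.95
tool_pos: [0.5979, 0.1729, 0.2034]
orientation: [0.992, 0.125, -0.001, -0.0]
ft_force: [-0.3, -0.4, -1.9]
finger_gap: 0.223
grip_force: 88.3
```

```bash
python3 - <<'E'
from h import *
s=snap('side','side3')
x,y=190,200
cv2.imwrite('pics/c5.png',cv2.resize(s['frame'][y:y+170,x:x+130],None,fx=3.5,fy=3.5,interpolation=cv2.INTER_CUBIC)[:,:,::-1])
E
```

```text
(no output)
```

View pics/c5.png

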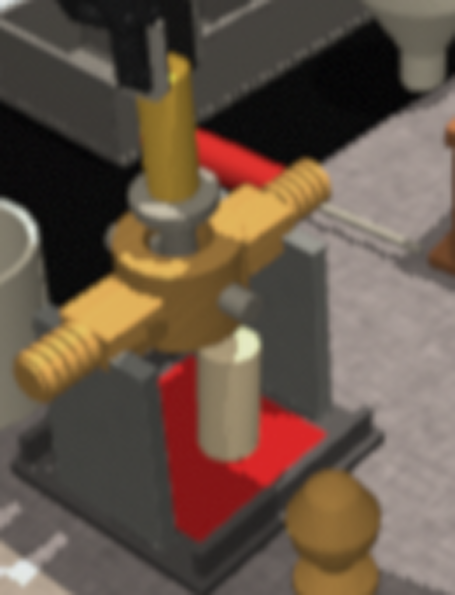

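The plug stands on the felt, at crop pixel (228,395). Next I lift straight up.

play_rows([
  [1,[0,0,-0.5],[0,0,0]],
  [1,[0,0,-0.8],[0,0,0]],
  [1,[0,0,-0.8],[0,0,0]],
  [1,[0,0,-0.8],[0,0,0]],
  [1,[0,0,-0.6],[0,0,0]],
  [1,[0,0,-0.4],[0,0,0]],
  [1,[0,0,0],[0,0,0]],
  [1,[0,0,0],[0,0,0]],
])

```text
time_s: 9.8
tool_pos: [0.5985, 0.173, 0.2822]
orientation: [0.992, 0.125, -0.0, -0.0]
ft_force: [0.1, -0.0, -2.2]
finger_gap: 0.22
grip_force: 88.3
```

play_rows([
  [1,[-0.33,0.83,0],[0,0,0]],
  [1,[-0.33,0.83,0],[0,0,0]],
  [1,[-0.33,0.83,0],[0,0,0]],
  [1,[-0.33,0.83,0],[0,0,0]],
  [1,[-0.33,0.83,0],[0,0,0]],
  [1,[-0.33,0.83,0],[0,0,0]],
  [1,[-0.33,0.83,0],[0,0,0]],
  [1,[-0.33,0.83,0],[0,0,0]],
  [1,[-0.33,0.83,0],[0,0,0]],
  [1,[-0.33,0.83,0],[0,0,0]],
  [1,[-0.33,0.83,0],[0,0,0]],
  [1,[-0.33,0.83,0],[0,0,0]],
])

```text
time_s: 11.0
tool_pos: [0.571, -0.0414, 0.2826]
orientation: [0.992, 0.125, 0.0, 0.0]
ft_force: [-0.0, -0.2, -1.7]
finger_gap: 0.223
grip_force: 88.4
```

play_rows([
  [1,[-0.33,0.83,0],[0,0,0]],
  [1,[-0.33,0.83,0],[0,0,0]],
  [1,[0,0,0],[0,0,0]],
  [1,[0,0,0],[0,0,0]],
  [1,[0,0,0],[0,0,0]],
])

```text
time_s: 11.5
tool_pos: [0.5668, -0.0748, 0.2825]
orientation: [0.992, 0.125, 0.0, -0.0]
ft_force: [0.2, 0.1, -1.7]
finger_gap: 0.221
grip_force: 88.5
```

```bash
python3 - <<'E'
from h import *
q=env.read_state();print(q['tool_pos'],q['orientation'])
s=snap('side','side4')
x,y=301,131
cv2.imwrite('pics/c6.png',cv2.resize(s['frame'][y:y+120,x:x+100],None,fx=5,fy=5,interpolation=cv2.INTER_CUBIC)[:,:,::-1])
p=q['tool_pos']
for z in(.2445,.2365,.1665):print((proj(s,[p[0]-.0017,p[1]-.0004,z])-[x,y]+.5)*5-.5)
E
```

```text
[ 0.56679958 -0.07482712  0.2825494 ] [ 9.92159735e-01  1.24975872e-01  5.53320419e-05 -2.98035616e-04]
[262.32021191 141.90020692]
[261.24197598 162.76455735]
[252.25379417 336.68992015]
```

View pics/c6.png

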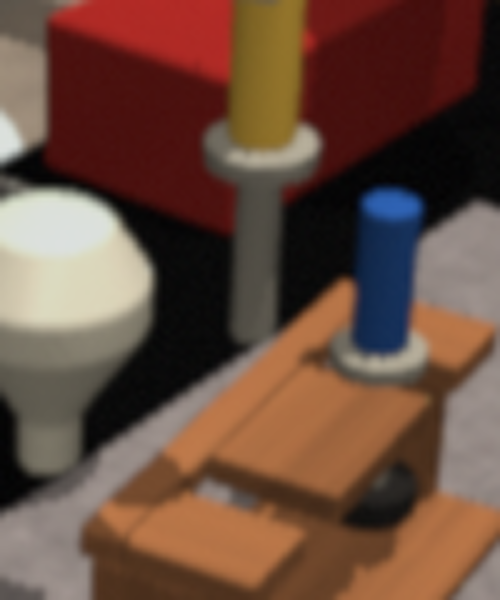

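The drift is plumb at the predicted spot, with the tip at crop pixel (252,333), and the slot below is clear. I'll lower it.

play_rows([
  [1,[0.03,0,0.5],[0,0,0]],
  [1,[0,0,0.8],[0,0,0]],
  [1,[0,0,0.8],[0,0,0]],
  [1,[0,0,0.8],[0,0,0]],
  [1,[0,0,0.8],[0,0,0]],
  [1,[0,0,0.8],[0,0,0]],
  [1,[0,0,0.8],[0,0,0]],
  [1,[0,0,0.7],[0,0,0]],
  [1,[0,0,0.4],[0,0,0]],
  [1,[0,0,0.2],[0,0,0]],
  [1,[0,0,0],[0,0,0]],
  [1,[0,0,0],[0,0,0]],
])

```text
time_s: 12.75
tool_pos: [0.568, -0.0749, 0.151]
orientation: [0.992, 0.125, 0.0, 0.0]
ft_force: [-0.5, 0.0, -2.7]
finger_gap: 0.225
grip_force: 88.5
```

play_rows([
  [1,[0,0,0.12],[0,0,0]],
  [1,[0,0,0.1],[0,0,0]],
  [1,[0,0,0.05],[0,0,0]],
  [1,[0,0,0],[0,0,0]],
])

```text
time_s: 13.15
tool_pos: [0.5679, -0.075, 0.1456]
orientation: [0.992, 0.125, 0.0, 0.0]
ft_force: [-0.6, -0.3, 1.2]
finger_gap: 0.224
grip_force: 89.1
```

play_rows([
  [0.3,[0,0,0],[0,0,0]],
  [-0.3,[0,0,0],[0,0,0]],
  [-1,[0,0,0],[0,0,0]],
  [-1,[0,0,0],[0,0,0]],
  [-1,[0,0,0],[0,0,0]],
  [-1,[0,0,0],[0,0,0]],
  [-1,[0,0,-0.3],[0,0,0]],
  [-1,[0,0,-0.8],[0,0,0]],
  [-1,[0,0,-1],[0,0,0]],
  [-1,[0,0,-1],[0,0,0]],
  [-1,[0,0,-1],[0,0,0]],
  [-1,[0,0,-1],[0,0,0]],
])

```text
time_s: 14.35
tool_pos: [0.5675, -0.0748, 0.2484]
orientation: [0.992, 0.125, 0.0, 0.0]
ft_force: [0.2, 0.3, 0.6]
finger_gap: 0.998
grip_force: 0.0
```

```bash
python3 - <<'E'
from h import *
print(env.read_state()['tool_pos'])
s=snap('side','side5')
cv2.imwrite('pics/c7.png',cv2.resize(s['frame'][150:360,190:430],None,fx=2.5,fy=2.5,interpolation=cv2.INTER_CUBIC)[:,:,::-1])
E
```

```text
[ 0.56747604 -0.07484734  0.24842918]
```

View pics/c7.png

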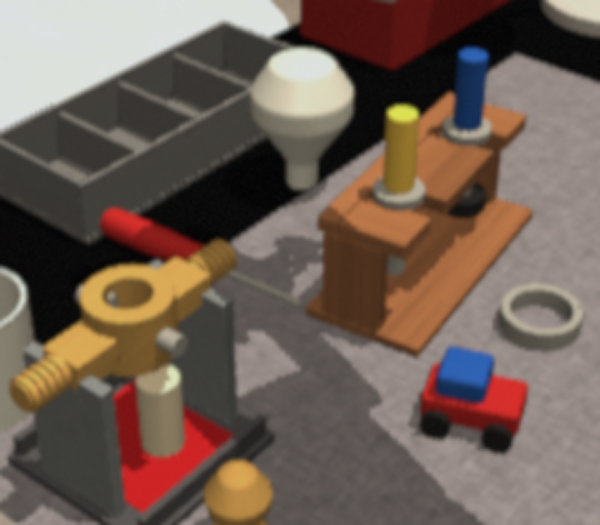

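The drift hangs upright in its slot, the plug stands on the felt, and the gripper is clear. I'll let the arm settle and hand in.

play_rows([
  [-1,[0,0,0],[0,0,0]],
  [-1,[0,0,0],[0,0,0]],
  [-1,[0,0,0],[0,0,0]],
])

```text
time_s: 14.7
tool_pos: [0.5667, -0.0747, 0.246]
orientation: [0.992, 0.125, -0.001, -0.0]
ft_force: [-0.5, 0.7, 0.1]
finger_gap: 1.004
grip_force: 0.0
```

```bash
python3 -c "
from plant import env
print(env.hand_in())"
```

```text
the job is handed in; nothing more can be done
None
```

The job is handed in at about 15 s, with no verdict returned: the last picture shows the plug standing on the red felt and the drift hanging upright in its original slot, released, with the presser and the other things in view apparently unmoved.

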